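Close the hooked cover of a control box

ROBOT

A 6-joint arm with a two-finger parallel gripper is mounted at the origin on a cart in front of the work surface, level with it; the furniture and walls round the work are solid. World frame = base frame: x ahead of the robot, y to its left, z up, the work surface at z = 0. Lengths are in m, angles in rad, forces in N, time in s.
With the tool pointing down it reaches from about 0.35 to 0.8 m from the base axis. Payload 7.3 kg.
Tool frame: the origin (TCP) lies on the centre line of the jaws, within the pads' length; the fingertips stand 19 mm ahead of it and the grasp point (between the pads) is the TCP; z points along the fingers, y is the line along which they close (so a half turn about z gives the same grasp; the last joint's range is limited). The gripper opens to 85 mm and grips with 20 to 120 N. Pads are 22 mm wide; open, the fingers measure 114 mm over their backs; the gripper's body (76 mm by 85 mm) begins 54 mm behind the grasp point. The pads swing forward as they close: fully open they stand 13 mm farther back than shut.
Start: joints at [0.96, 0.342, 1.524, -0, 1.275, -0.146], TCP at [0.235, 0.469, 0.212] pointing down, gripper open.
Joint ranges: [-2.53, 2.53], [-0.77, 2.02], [0.04, 2.7], [-1, 4.14], [0.28, 2.66], [-3.11, 3.11]. Speed limits (rad/s): [2.57, 2.57, 3.14, 3.14, 3.14, 3.14].

INTERFACE

Orientations are given as a unit quaternion [x, y, z, w].
In Python, from bench import ctrl gives the robot as it stands. Calls block until the motion is done:
- ctrl.move_pose(position, orientation): joint-space move of the TCP to a pose.
- ctrl.move_straight(position, ori=None, speed=0.15, force_limit=None): straight line of the TCP; ori=None keeps the orientation; speed is the mean speed in m/s. With force_limit (N) it stops when the force on the tool has changed by that much, and returns True; else False.
- ctrl.set_joints(angles): joint-space move.
- ctrl.grip(opening, newtons=None): finger opening in m; newtons is the grip in N (None keeps the last); returns when the fingers have stopped.
- ctrl.hold(seconds).
- ctrl.inverse_kinematics(position, orientation): joint angles nearest the present ones, or None.
- ctrl.snapshot(name): name is "scene" or "top"; returns a dict with "frame" (384x512x3 uint8, red, green, blue), "z_map" (384x512 float32, m along the optical axis (not along the pixel's ray), 0 where there is no reading), "fx", "fy", "cx", "cy" (pixels), "k1" (the pictures are not rectified: a ray, as slopes to the right and down, at radius r is drawn at 1 + k1 r^2 times it, then the intrinsics apply), "position" and "orientation" of the camera in the world. Camera axes: x right, y up, looking along -z (the intrinsics and any distortion apply to the point x, -y, -z); pixel columns grow to the right and rows downward; lengths in m; the calibration is good to about 2 mm. A picture is of the moment at which its call begins.
A pose or a line that the arm cannot do raises ctrl.MotionError and nothing moves.
- ctrl.hand_in(): hands the job in; it is judged then, once.
Readings, each from a call of its own:
- ctrl.read_t(): time.
- ctrl.read_qpos(): joint angles.
- ctrl.read_joint_vel(): joint speeds.
- ctrl.read_tau(): joint torques, N m.
- ctrl.read_tcp_pos(): TCP position.
- ctrl.read_ee_rot(): TCP orientation.
- ctrl.read_wrist_force(): force on the tool from outside, world axes, zero at the start.
- ctrl.read_torque(): the same for the moment, N m.
- ctrl.read_opening(): finger opening in m.
- ctrl.read_gripper_force(): force on a finger pad.
Only numpy, scipy, OpenCV 4.12 (cv2) and the standard library are available. Lean on these libraries where they do the work, as an engineer would, in place of code of your own. Each camera call takes 0.05 s, during which the arm holds its last target. There are 200 camera calls.

TASK

The cover of the small control box lies loose across its rims, on top of the lip instead of under it. Bring the cover's far edge down and under the lip, lower the near edge into the frame onto the gasket, and only then turn the T-handle counter-clockwise as far as it goes so that the latch draws the cover flat and tight. Do not knock the things standing and lying beside the box.

Things in the scene. Friction and masses are not known exactly. Their poses are not given: they have to be found in the camera images.
- control_box: Grey open-topped box, 146 x 140 mm, fixed. Origin on the worktop under the centre of the cover's recess; +x points to the lip side (away from the robot, turned up to 0.35 rad), y along the lip, z up. Recess: x -57 to +57 mm, y -62 to +62 mm; a ledge 56 mm high runs round it (on the lip side from x = +8 mm) and carries the cover. Side walls (|y| 62 to 70 mm, 78 mm high) keep the cover in line.
- lip (a point): Middle of the lip's free edge, on its underside: 37 mm from the box's origin in x, 66 mm high. The lip runs back 20 mm to the far wall (x = +57 mm) over a 10 mm high slot above the ledge; its top is 72 mm high. The finished cover has its far edge 8 mm or more under it.
- near_rim (a point): Middle of the inner top edge of the near wall: x = -57 mm in the box's frame, 72 mm high. The rim is flat and 22 mm broad, towards -x from here.
- gasket (a joint): How far the rubber gasket on the near ledge is pressed, m: 0 when it stands 4 mm above the ledge, 0.004 when flat. It is sprung: 2.5 N starts it, 4.5 N flattens it; the cover's weight alone does not flatten it.
- cover: Loose aluminium plate, 110 mm (its x, towards the lip) x 120 x 5 mm, about 0.23 kg with handle. Origin at the centre of its underside, z its upward normal. At the start it lies level, 72 mm high, on lip and near rim, overlapping each by 3 mm or more. The side walls leave it 2 mm on either side.
- hook_edge (a point): Middle of the cover's far edge, half-way through the plate. When the cover is dragged back (box -x) until this edge is clear of the lip, the edge drops 16 mm to the ledge and the cover lies tilted on the near rim. Pushed forward from there it slides under the lip, and when it nears the far wall the near edge falls inside the near rim.
- near_edge (a point): Middle of the cover's near edge, half-way through the plate, 110 mm from hook_edge. Height 58.5 mm when drawn tight, about 63 mm when the cover lies loose on the gasket.
- t_bar (a point): Centre of the T-handle's black cross bar, 64 mm long (along this point's y), 12 mm wide and high, on a round stem 13 mm thick that is its turning axis, on the cover's middle line 60 mm from the far edge; 32 mm above the cover's upper face. It leans with the cover (10 degrees when hooked); held tightly it keeps the cover from tipping.
- latch (a joint): Turn of the T-handle, rad: 0 to 0.2 at the start (open, bar parallel to the lip), positive counter-clockwise from above, stop at 1.45 (closed, bar towards the lip). From about 0.95 a tongue under the cover, pointing at the near wall, runs on a ramp below the near ledge and presses the gasket (up to 0.3 N m). It stays where left. Turned too early, it keeps the cover from going in.
- screwdriver: Bystander: red-handled screwdriver, 158 mm, lying to the left of the box. Origin at the middle of its length, on the worktop.
- glue: Bystander: small white glue bottle with a blue pointed cap, 29 mm thick, 92 mm high, standing to the right of the box. Origin under its centre.
- motor: Bystander: small black motor with three leads, 28 x 67 x 31 mm, to the right of the box. Origin under its centre.

How it is judged:
On the way:
1. the cover's far edge is under the lip and its near edge is down inside the frame, with the T-handle still open (x of hook_edge in the frame of control_box above 0.045 m and z of hook_edge in the frame of control_box below 0.0615 m and z of near_edge in the frame of control_box below 0.0675 m and value of joint latch below 0.6 rad), for 0.2 s.
At the end, for the whole second after the job is handed in: The cover is at rest with its far edge 8 mm or more under the lip and within 3 mm of the ledge, its near edge within 2 mm of the ledge (gasket pressed), and the T-handle turned to at least 1.2 rad (x of hook_edge in the frame of control_box above 0.045 m and z of hook_edge in the frame of control_box below 0.0615 m and z of near_edge in the frame of control_box below 0.0605 m and value of joint latch above 1.2 rad and linear speed of cover below 0.01 m/s); the robot touches nothing.
It fails at once if the glue is moved more than 30 mm or tipped over (distance of glue from where it was at the start of the episode above 0.03 m or angle between glue's own z axis and vertical above 0.6 rad).
It fails at once if the motor is moved more than 30 mm or tipped over (distance of motor from where it was at the start of the episode above 0.03 m or angle between motor's own z axis and vertical above 0.6 rad).
It fails at once if the screwdriver is moved more than 30 mm (distance of screwdriver from where it was at the start of the episode above 0.03 m).
It also fails if it takes over 58 s, if anything falls off the work surface, if the arm or the gripper's body presses on something with over 40 N, if the wrist force passes 120 N, or if a joint passes its speed limit or range.

## Working session

There is one attempt and no reset: what is moved stays moved. The work goes in short steps, each a Python script; the robot and the scene stay as the last script left them, time stands still between calls to the robot, and variables do not carry over. Pictures are saved under pics/ and viewed, at most 10 in all, crops included, and the job is handed in when it is done.

```bash
ls; mkdir -p pics; cat > h.py <<'E'
import numpy as np, cv2
from scipy.spatial.transform import Rotation as R
from bench import ctrl
def cloud(s):
    h,w=s["z_map"].shape
    K=np.array([[s["fx"],0,s["cx"]],[0,s["fy"],s["cy"]],[0,0,1.]])
    v,u=np.mgrid[:h,:w].astype(float)
    p=cv2.undistortPoints(np.stack([u.ravel(),v.ravel()],1)[:,None],K,np.array([s["k1"],0,0,0,0.]))[:,0]
    z=s["z_map"].ravel()
    c=np.stack([p[:,0]*z,-p[:,1]*z,-z],1)
    P=R.from_quat(s["orientation"]).apply(c)+s["position"]
    P[z==0]=np.nan
    return P.reshape(h,w,3)
def save(n,img): cv2.imwrite("pics/%s.png"%n,cv2.cvtColor(img,cv2.COLOR_RGB2BGR))
E
python3 - <<'E'
from h import *
for n in("top","scene"):
    s=ctrl.snapshot(n); save(n+"0",s["frame"]); np.save(n+"0.npy",cloud(s)); print(n,s["position"],s["orientation"],s["fx"],s["k1"])
print(ctrl.read_t(),ctrl.read_tcp_pos(),ctrl.read_ee_rot())
E
```

```text
pics
top [ 0.49929998 -0.00426366  0.92993841] [-0.07400244  0.06103304  0.71328714 -0.69427665] 356.77276518933866 -0.007021444656926238
scene [ 0.27126907 -0.45756737  0.74609489] [ 0.33826221 -0.12157558 -0.31891756  0.87697756] 427.2649357919902 0.03346261853132145
0.1 [0.23509078 0.46899531 0.21118933] [ 2.30340678e-01  9.73109804e-01 -6.41616581e-04 -2.62799554e-04]
```

View pics/top0.png

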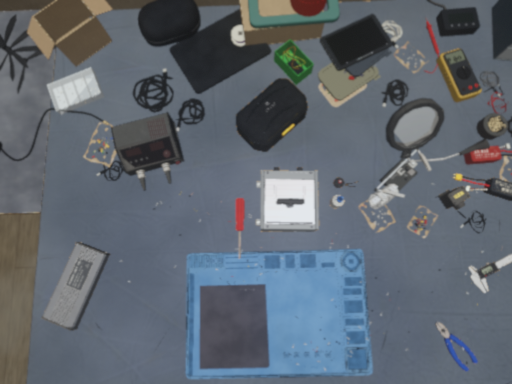

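View pics/scene0.png

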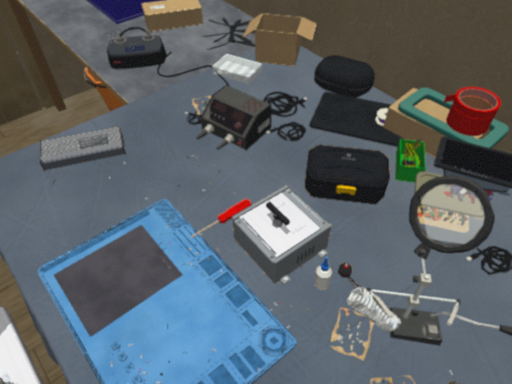

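```bash
python3 - <<'E'
from h import *
a=cv2.imread("pics/top0.png")[155:245,225:355]; b=cv2.imread("pics/scene0.png")[170:300,190:380]
a=cv2.resize(a,(585,405),interpolation=cv2.INTER_CUBIC)[:, :]
b=cv2.resize(b,None,fx=3.2,fy=3.2,interpolation=cv2.INTER_CUBIC)
cv2.imwrite("pics/ca.png",a); cv2.imwrite("pics/cb.png",b)
for n in("top","scene"):
    P=np.load(n+"0.npy"); img=cv2.imread("pics/%s0.png"%n)
    q=P.reshape(-1,3); c=img.reshape(-1,3).astype(int)
    m=(abs(q[:,0]-.5)<.2)&(abs(q[:,1])<.2)
    near=(abs(q[:,2]-.075)<.012)&m
    w=near&(c.min(1)>200)
    print(n,"white",w.sum(),cv2.minAreaRect(q[w][:,:2].astype(np.float32)),np.median(q[w],0))
    nn=(abs(q[:,2]-.075)<.012)&m
    md=np.median(q[w],0); nn&=np.hypot(*(q-md)[:,:2].T)<.115
    print("box",cv2.minAreaRect(q[nn][:,:2].astype(np.float32)))
    bar=m&(abs(q[:,2]-.115)<.01)&(np.hypot(*(q-md)[:,:2].T)<.06)
    r=cv2.minAreaRect(q[bar][:,:2].astype(np.float32)); print("bar",bar.sum(),r,q[bar].mean(0),np.percentile(q[bar][:,2],[5,50,95]))
    red=m&(c[:,2]>150)&(c[:,1]<70); print("red",q[red].mean(0))
E
```

```text
top white 1868 ((0.6395314335823059, -0.07498310506343842), (0.11767455190420151, 0.1084437146782875), 88.24334716796875) [ 0.64269484 -0.07327616  0.07742976]
box ((0.6365320086479187, -0.07575428485870361), (0.13871313631534576, 0.13035428524017334), 88.35890197753906)
bar 153 ((0.6341099143028259, -0.07467801868915558), (0.06259134411811829, 0.01436327863484621), 88.0376205444336) [ 0.63322346 -0.07336494  0.11449427] [0.11029964 0.11501876 0.11740441]
red [0.61937705 0.04910361 0.02286167]
scene white 2068 ((0.6411094069480896, -0.07243005931377411), (0.12365792691707611, 0.1122237890958786), 86.9594497680664) [ 0.63183399 -0.0847044   0.07661209]
box ((0.6349350214004517, -0.1016712561249733), (0.1951102614402771, 0.13157938420772552), 87.93451690673828)
bar 213 ((0.6320437788963318, -0.07532699406147003), (0.06349219381809235, 0.013710957951843739), 87.68797302246094) [ 0.6313213  -0.07758947  0.11283082] [0.10709228 0.11362102 0.11605583]
red [0.61734036 0.04744093 0.02135241]
```

```bash
python3 - <<'E'
import cv2,numpy as np
a=cv2.imread("pics/ca.png");b=cv2.imread("pics/cb.png")
print(a.shape,b.shape)
o=np.zeros((600,800,3),np.uint8)
a=cv2.resize(a,(390,270));b=cv2.resize(b,(400,274))
o=np.hstack([cv2.resize(a,(400,274)),b]); cv2.imwrite("pics/c.png",o)
E
```

```text
(405, 585, 3) (416, 608, 3)
```

View pics/ca.png

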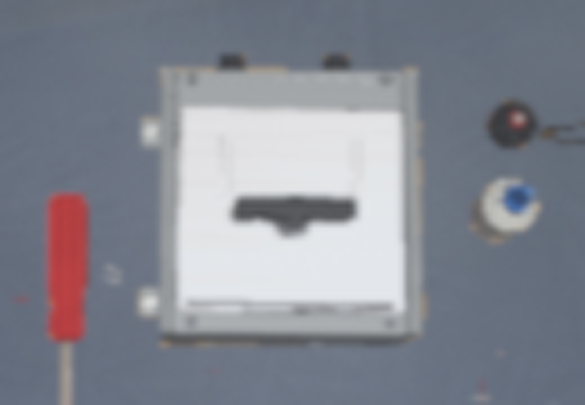

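The top view shows the cover (crop px 180–405 × 108–312), with the bar near its middle at (293,210) parallel to the lip. The screwdriver is on the left, and the motor and glue on the right are clear of the box. Next I refine the yaw and the lip and rim lines, and check IK.

```bash
cat >> h.py <<'E'
def ortho(s,o,yaw,z,xs,ys):
    X,Y=np.meshgrid(xs,ys,indexing="ij"); c,n=np.cos(yaw),np.sin(yaw)
    P=np.stack([o[0]+c*X-n*Y,o[1]+n*X+c*Y,0*X+z],-1).reshape(-1,3)
    p=R.from_quat(s["orientation"]).inv().apply(P-s["position"])*[1,-1,-1]
    K=np.array([[s["fx"],0,s["cx"]],[0,s["fy"],s["cy"]],[0,0,1.]])
    u=cv2.projectPoints(p,np.zeros(3),np.zeros(3),K,np.array([s["k1"],0,0,0,0.]))[0].reshape(X.shape+(2,)).astype(np.float32)
    return cv2.remap(s["frame"],u[...,0],u[...,1],cv2.INTER_LINEAR)
E
python3 - <<'E'
from h import *
xs=np.arange(-.1,.1,.0005); ys=np.arange(-.085,.085,.0005); o=(.640,-.075)
tiles=[]
for n in("top","scene"):
    s=ctrl.snapshot(n)
    best=max(np.arange(-.08,.021,.005),key=lambda w:np.sum(np.diff(ortho(s,o,w,.075,xs,np.arange(-.05,.05,.001)).astype(float).mean((1,2)))**2)); print("yaw",n,best)
    im=ortho(s,o,-.035,.075,xs,ys); tiles.append(im[::-1,::-1])
    pr=cv2.GaussianBlur(im[:,60:280].astype(float).mean((1,2))[:,None],(1,5),1)[:,0]; g=np.gradient(pr)
    print("x", [(round(xs[i]*1e3,1),round(g[i],1)) for i in range(1,399) if abs(g[i])>1.2 and abs(g[i])>=abs(g[i-1]) and abs(g[i])>abs(g[i+1])])
    pr=cv2.GaussianBlur(im[215:255].astype(float).mean((0,2))[:,None],(1,5),1)[:,0]; g=np.gradient(pr)
    print("y", [(round(ys[i]*1e3,1),round(g[i],1)) for i in range(1,339) if abs(g[i])>1.2 and abs(g[i])>=abs(g[i-1]) and abs(g[i])>abs(g[i+1])])
save("ortho",np.hstack(tiles))
for k in(0,np.pi):
    t=R.from_euler("z",-.035+np.pi/2+k)*R.from_euler("x",np.pi)
    for a in(0,1.45):
        print(k,a,ctrl.inverse_kinematics([.633,-.075,.13],(R.from_euler("z",a)*t).as_quat()))
E
```

```text
yaw top -0.03499999999999996
x [(np.float64(-73.5), np.float64(-2.7)), (np.float64(-67.5), np.float64(8.0)), (np.float64(-55.5), np.float64(1.7)), (np.float64(-50.5), np.float64(6.5)), (np.float64(-7.0), np.float64(-6.3)), (np.float64(5.5), np.float64(7.5)), (np.float64(54.5), np.float64(-4.8)), (np.float64(75.5), np.float64(-5.2))]
y [(np.float64(-70.0), np.float64(2.9)), (np.float64(-61.0), np.float64(7.1)), (np.float64(60.0), np.float64(-6.3)), (np.float64(70.0), np.float64(-3.2))]
yaw scene -0.04499999999999997
x [(np.float64(-94.5), np.float64(-3.3)), (np.float64(-70.5), np.float64(8.4)), (np.float64(-57.0), np.float64(3.7)), (np.float64(-50.5), np.float64(9.5)), (np.float64(-14.0), np.float64(-1.7)), (np.float64(-8.0), np.float64(-4.4)), (np.float64(5.5), np.float64(-5.0)), (np.float64(19.0), np.float64(10.1)), (np.float64(55.0), np.float64(-7.9)), (np.float64(66.5), np.float64(1.3)), (np.float64(74.5), np.float64(-5.0)), (np.float64(98.5), np.float64(-1.4))]
y [(np.float64(-68.0), np.float64(8.0)), (np.float64(-62.5), np.float64(-1.3)), (np.float64(-58.5), np.float64(12.6)), (np.float64(-37.5), np.float64(-2.0)), (np.float64(-33.5), np.float64(1.4)), (np.float64(-11.5), np.float64(-9.1)), (np.float64(56.5), np.float64(8.4)), (np.float64(62.5), np.float64(-9.2)), (np.float64(67.0), np.float64(2.8)), (np.float64(72.5), np.float64(-3.6))]
0 0 [-0.23807918  0.61479234  1.30473185  0.          1.22206846 -0.20307918]
0 1.45 [-0.23807918  0.61479234  1.30473185  0.          1.22206846 -1.65307918]
3.141592653589793 0 [-2.38079182e-01  6.14792342e-01  1.30473185e+00 -4.44089210e-16
  1.22206846e+00  2.93851347e+00]
3.141592653589793 1.45 [-2.38079182e-01  6.14792342e-01  1.30473185e+00 -4.44089210e-16
  1.22206846e+00  1.48851347e+00]
```

View pics/ortho.png

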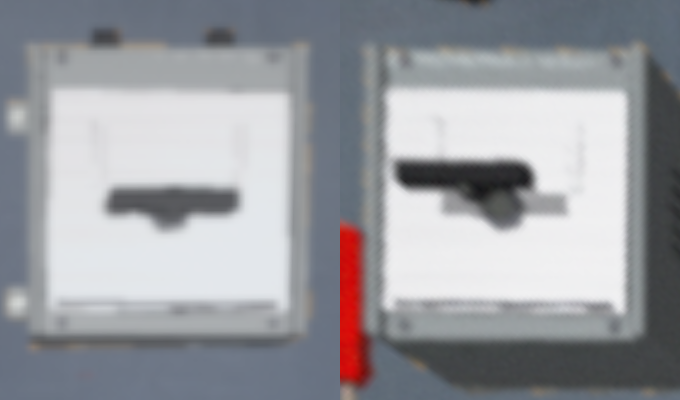

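```bash
cat >> h.py <<'E'
YAW=-.037; ORG=np.array([.640,-.075])+.0085*np.array([np.cos(YAW),np.sin(YAW)])
BASE=R.from_euler("z",YAW+np.pi/2)*R.from_euler("x",np.pi)   # tool down, y along box x
B=R.from_euler("z",YAW)
HGT=.037+.0135                                             # TCP above cover underside
def w2b(p): return B.inv().apply(np.asarray(p)-[*ORG,0])
def tcp(xf,zf,th,dx=0.,y=0.,turn=0.):
    """TCP for cover far bottom edge at box (xf,zf), tilt th (far edge down); grip offset dx"""
    r=R.from_euler("y",th)
    p=np.array([xf,y,zf])+r.apply([-.060+dx,0,HGT])
    return B.apply(p)+[*ORG,0],(B*r*R.from_euler("z",turn)*B.inv()*BASE).as_quat()
def go(*a,speed=.05,fl=None,**k):
    p,q=tcp(*a,**k); r=ctrl.move_straight(p,q,speed=speed,force_limit=fl); return r
def st(m=""):
    print(m,"t%.1f"%ctrl.read_t(),"box",np.round(w2b(ctrl.read_tcp_pos())*1e3,2),"F",np.round(B.inv().apply(ctrl.read_wrist_force()),1),"M",np.round(ctrl.read_torque(),2),"op %.4f"%ctrl.read_opening())
E
python3 - <<'E'
from h import *
ctrl.grip(.045,60)
p,q=tcp(.0463,.072,0)
ctrl.move_pose(p+[0,0,.08],q); st("above")
ctrl.move_straight(p,q,speed=.08,force_limit=8); st("at")
ctrl.grip(0.0,60); st("gripped")
go(.0463,.0735,0,speed=.02); st("lift")
E
```

```text
above t3.1 box [-13.7    1.19 202.65] F [-0.4 -0.1 -0.7] M [-0.04  0.02 -0.  ] op 0.0450
at t4.2 box [-1.3310e+01 -8.0000e-02  1.2317e+02] F [ 0.6  0.5 -0.7] M [-0.05  0.03  0.01] op 0.0451
gripped t4.7 box [-13.66   0.   122.58] F [-0.1  0.4 -0.5] M [ 0.01 -0.04  0.  ] op -0.0003
lift t5.0 box [-13.61  -0.   124.16] F [-0.6  0.6  0.2] M [-0.05 -0.07 -0.07] op 0.0002
```

```bash
python3 - <<'E'
from h import *
st()
s=ctrl.snapshot("scene"); P=cloud(s); f=s["frame"][150:300,170:370]
save("miss",cv2.resize(f,None,fx=3,fy=3,interpolation=cv2.INTER_CUBIC))
E
```

```text
t5.0 box [-13.61  -0.   124.16] F [-0.6  0.6  0.2] M [-0.05 -0.07 -0.07] op 0.0002
```

View pics/miss.png

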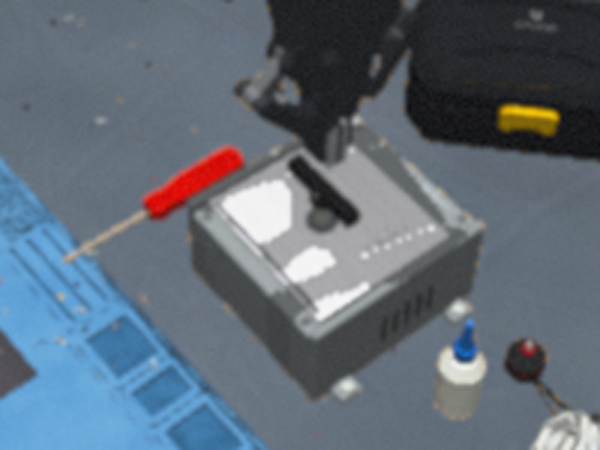

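```bash
python3 - <<'E'
from h import *
for n in("top","scene"):
    s=ctrl.snapshot(n); q=w2b(cloud(s).reshape(-1,3)); c=s["frame"].reshape(-1,3)
    m=(abs(q[:,0])<.06)&(abs(q[:,1])<.05)
    for lo in np.arange(.09,.150,.005):
        k=m&(q[:,2]>lo)&(q[:,2]<lo+.005)
        if k.sum(): print(n,round(lo,3),k.sum(),np.round(np.percentile(q[k][:,:2],[5,50,95],axis=0)*1e3).tolist())
    w=m&(c.min(1)>120)&(abs(q[:,2]-.077)<.008)
    print("cover z",np.median(q[w][:,2]),np.percentile(q[w][:,0],[1,99]))
E
```

```text
top 0.105 2 [[-21.0, 7.0], [-17.0, 18.0], [-13.0, 30.0]]
top 0.11 35 [[-20.0, 10.0], [-18.0, 22.0], [-9.0, 31.0]]
top 0.115 14 [[-18.0, 15.0], [-14.0, 23.0], [-11.0, 29.0]]
cover z 0.07753148426469858 [-0.05849305  0.01957096]
scene 0.09 6 [[-20.0, -6.0], [-18.0, -5.0], [-14.0, -3.0]]
scene 0.095 4 [[-22.0, -4.0], [-21.0, -2.0], [-20.0, 5.0]]
scene 0.1 16 [[-24.0, -6.0], [-22.0, -1.0], [-20.0, 11.0]]
scene 0.105 37 [[-22.0, -32.0], [-21.0, -7.0], [-13.0, 23.0]]
scene 0.11 143 [[-21.0, -30.0], [-17.0, -4.0], [-11.0, 27.0]]
scene 0.115 32 [[-21.0, -27.0], [-16.0, 4.0], [-11.0, 26.0]]
scene 0.14 1 [[-20.0, -6.0], [-20.0, -6.0], [-20.0, -6.0]]
scene 0.145 9 [[-22.0, -13.0], [-19.0, -11.0], [-6.0, -7.0]]
cover z 0.07654751841652696 [-0.05880341  0.05780152]
```

```bash
python3 - <<'E'
from h import *
s=ctrl.snapshot("scene"); P=w2b(cloud(s).reshape(-1,3)).reshape(384,512,3)*1e3
np.set_printoptions(suppress=True)
for v in range(186,214,2): print(v,[tuple(np.nan_to_num(P[v,u]).astype(int)) for u in range(272,294,3)])
print(ctrl.read_qpos(),ctrl.read_tcp_pos(),ctrl.read_ee_rot(),ctrl.read_gripper_force())
E
```

```text
186 [(np.int64(-32), np.int64(-1), np.int64(199)), (np.int64(-26), np.int64(-2), np.int64(195)), (np.int64(-30), np.int64(-15), np.int64(209)), (np.int64(-25), np.int64(-17), np.int64(208)), (np.int64(-13), np.int64(-11), np.int64(194)), (np.int64(-7), np.int64(-13), np.int64(192)), (np.int64(120), np.int64(113), np.int64(2)), (np.int64(124), np.int64(107), np.int64(4))]
188 [(np.int64(-34), np.int64(-4), np.int64(198)), (np.int64(-31), np.int64(-8), np.int64(198)), (np.int64(-27), np.int64(-12), np.int64(199)), (np.int64(-20), np.int64(-12), np.int64(194)), (np.int64(-11), np.int64(-10), np.int64(187)), (np.int64(-8), np.int64(-14), np.int64(188)), (np.int64(116), np.int64(108), np.int64(1)), (np.int64(121), np.int64(104), np.int64(2))]
190 [(np.int64(-41), np.int64(-13), np.int64(204)), (np.int64(-31), np.int64(-9), np.int64(195)), (np.int64(-27), np.int64(-12), np.int64(194)), (np.int64(-21), np.int64(-13), np.int64(190)), (np.int64(-10), np.int64(-9), np.int64(180)), (np.int64(-2), np.int64(-8), np.int64(174)), (np.int64(67), np.int64(56), np.int64(72)), (np.int64(117), np.int64(
[... 3507 characters left out ...]
(np.int64(18), np.int64(19), np.int64(76)), (np.int64(22), np.int64(14), np.int64(77)), (np.int64(27), np.int64(11), np.int64(77)), (np.int64(33), np.int64(7), np.int64(76))]
212 [(np.int64(-21), np.int64(9), np.int64(108)), (np.int64(-18), np.int64(3), np.int64(112)), (np.int64(-15), np.int64(0), np.int64(113)), (np.int64(-10), np.int64(-4), np.int64(113)), (np.int64(14), np.int64(14), np.int64(77)), (np.int64(21), np.int64(12), np.int64(74)), (np.int64(24), np.int64(7), np.int64(76)), (np.int64(29), np.int64(3), np.int64(76))]
[-0.23709887  0.62346037  1.30627742  0.00000694  1.21191115 -0.20009356] [ 0.63479    -0.07479205  0.12398137] [ 0.7200692   0.69390226 -0.00001237 -0.00002549] 0.0
```

```bash
python3 - <<'E'
from h import *
ctrl.grip(.045,40)
p,q=tcp(.0463,.072,0); p[2]=.099
print(ctrl.move_straight(p,q,speed=.03,force_limit=5)); st("down")
s=ctrl.snapshot("scene"); np.save("d.npy",cloud(s)); f=s["frame"][130:290,180:380]
save("down",cv2.resize(f,None,fx=3,fy=3,interpolation=cv2.INTER_CUBIC))
E
```

```text
False
down t6.7 box [-1.353e+01 -2.000e-02  9.923e+01] F [-0.9  0.5 -0.1] M [0.03 0.01 0.02] op 0.0447
```

View pics/down.png

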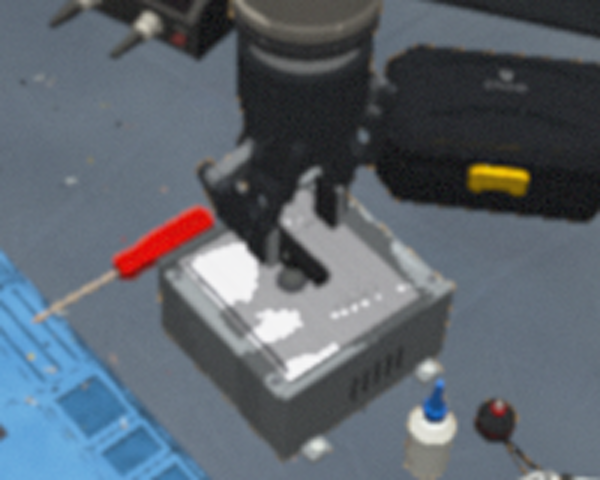

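The fingers now straddle the bar, with the near tip at crop (270,260) and the far tip at (340,220). I'll read the tip heights from depth.

```bash
python3 - <<'E'
from h import *
P=w2b(np.load("d.npy").reshape(-1,3)).reshape(384,512,3)*1e3
for (u,v0) in((270,210),(267,208),(292,198),(294,198)):
    print(u,[(v,)+tuple(int(a) for a in np.nan_to_num(P[v,u])) for v in range(v0-10,v0+14,2)])
E
```

```text
270 [(200, -46, -14, 183), (202, -45, -13, 176), (204, -45, -13, 170), (206, -46, -14, 166), (208, -43, -10, 155), (210, -43, -11, 151), (212, -42, -10, 143), (214, -43, -10, 138), (216, -43, -11, 133), (218, -43, -11, 127), (220, -19, 16, 75), (222, -23, 12, 75)]
267 [(198, -40, 1, 170), (200, -44, -2, 171), (202, -48, -8, 173), (204, -49, -9, 169), (206, -50, -10, 165), (208, -48, -8, 156), (210, -48, -8, 151), (212, -48, -8, 145), (214, -48, -9, 141), (216, -48, -8, 134), (218, -48, -9, 129), (220, -24, 20, 75)]
292 [(188, 5, -12, 178), (190, 8, -9, 168), (192, 10, -8, 160), (194, 9, -10, 157), (196, 7, -12, 155), (198, 9, -10, 146), (200, 9, -11, 141), (202, 8, -12, 136), (204, 8, -12, 131), (206, 11, -10, 121), (208, 35, 13, 76), (210, 31, 8, 77)]
294 [(188, 9, -13, 175), (190, 10, -13, 170), (192, 9, -15, 166), (194, 13, -11, 155), (196, 12, -13, 152), (198, 12, -13, 146), (200, 13, -12, 139), (202, 14, -12, 132), (204, 15, -11, 125), (206, 41, 14, 77), (208, 37, 10, 77), (210, 33, 5, 77)]
```

```bash
sed -i 's/^HGT=.*/HGT=.0085  # TCP above cover underside (tips seen ~22 mm above reported TCP)/' h.py; python3 - <<'E'
from h import *
p,q=tcp(.0463,.072,0)
print(ctrl.move_straight(p,q,speed=.03,force_limit=4)); st("down")
ctrl.grip(0,60); st("gripped"); print(ctrl.read_gripper_force())
s=ctrl.snapshot("scene"); np.save("d.npy",cloud(s)); f=s["frame"][170:270,210:350]
save("grip",cv2.resize(f,None,fx=4,fy=4,interpolation=cv2.INTER_CUBIC))
E
```

```text
False
down t7.5 box [-13.6    0.    80.58] F [ 0.7  0.2 -0.4] M [ 0.04 -0.03  0.05] op 0.0451
gripped t7.9 box [-1.353e+01  1.000e-02  8.090e+01] F [0.  0.5 1.7] M [ 0.05  0.04 -0.  ] op 0.0102
61.50600403547287
```

View pics/grip.png

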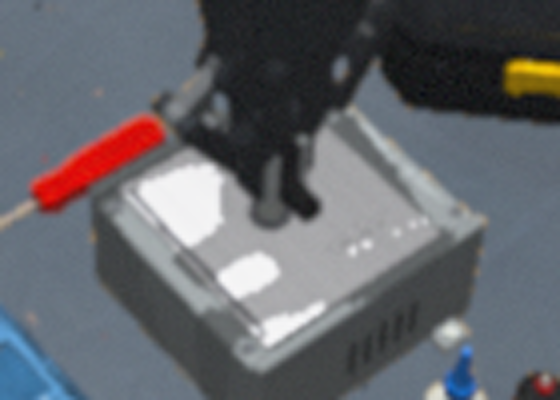

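```bash
sed -i 's/^HGT=.0085/HGT=.0035/' h.py; python3 - <<'E'
from h import *
ctrl.grip(.03,60)
p,q=tcp(.0463,.072,0)
print(ctrl.move_straight(p,q,speed=.03,force_limit=4)); st("down")
ctrl.grip(0,60); st("gripped"); print(ctrl.read_gripper_force())
E
```

```text
False
down t8.6 box [-1.397e+01  4.000e-02  7.503e+01] F [ 0.5 -0.5  0. ] M [0.01 0.02 0.  ] op 0.0298
gripped t8.9 box [-1.354e+01 -2.000e-02  7.567e+01] F [0.9 0.  0.7] M [ 0.   -0.07  0.03] op 0.0111
59.351903200149536
```

```bash
sed -i 's/^HGT=.0035/HGT=.0075/' h.py; python3 - <<'E'
from h import *
ctrl.grip(.03,60)
p,q=tcp(.0463,.072,0)
ctrl.move_straight(p,q,speed=.03,force_limit=4)
ctrl.grip(0,60); st("gripped")
go(.0463,.073,0,speed=.02); st("lift")
go(.031,.073,0,speed=.03,fl=15); st("back")
q=[]
for n in("scene",):
    s=ctrl.snapshot(n); save("back",cv2.resize(s["frame"][150:280,200:360],None,fx=4,fy=4,interpolation=cv2.INTER_CUBIC))
E
```

```text
gripped t9.8 box [-1.358e+01  1.000e-02  7.969e+01] F [0.2 1.  2.3] M [ 0.07 -0.03 -0.03] op 0.0105
lift t10.0 box [-1.407e+01  6.000e-02  8.001e+01] F [ 0.7 -0.1 -2.9] M [-0.02  0.    0.02] op 0.0105
back t10.7 box [-2.889e+01 -3.000e-02  8.067e+01] F [-0.1 -0.6 -0.6] M [-0.03  0.05 -0.01] op 0.0105
```

View pics/back.png

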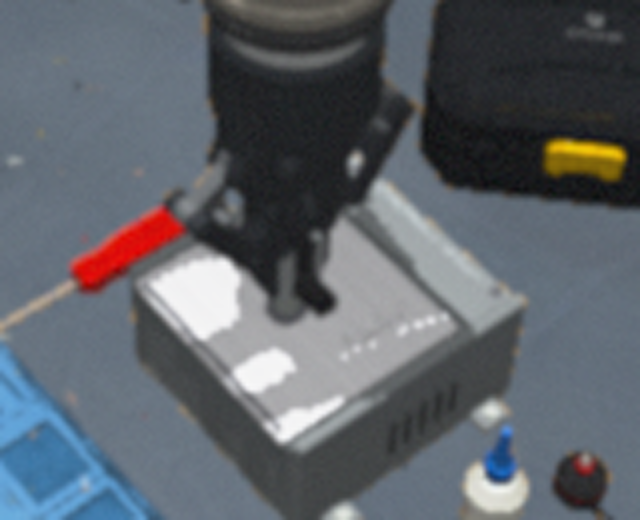

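The cover is dragged back: the lip (390,240) is fully exposed, with a gap before the cover's far edge, and the near edge lies over the near rim. The reported TCP disagrees with the tips I see, so before inserting I'll tilt the cover in the air and check it by depth.

```bash
cat >> h.py <<'E'
def cover(n="scene"):
    """edges of the cover's top face from depth, box frame: near/far x,z, tilt"""
    s=ctrl.snapshot(n); q=w2b(cloud(s).reshape(-1,3)); c=s["frame"].reshape(-1,3).astype(int)
    m=(abs(q[:,1])<.055)&(abs(q[:,0])<.1)&(q[:,2]>.05)&(q[:,2]<.115)&(c.min(1)>115)
    p=q[m]; a=None
    for _ in range(6):
        a=np.linalg.lstsq(np.c_[p,np.ones(len(p))][:,[0,1,3]],p[:,2],rcond=None)[0]
        r=np.c_[p[:,:2],np.ones(len(p))]@a-p[:,2]; p=p[abs(r)<max(.002,1.5*r.std())]
    e=np.percentile(p[:,0],[.5,99.5]); z=a[0]*e+a[2]
    print(n,len(p),"tilt %.3f roll %.3f"%(-np.arctan(a[0]),np.arctan(a[1])),"near",np.round([e[0]*1e3,z[0]*1e3],1),"far",np.round([e[1]*1e3,z[1]*1e3],1))
E
python3 - <<'E'
from h import *
go(.031,.088,0); st(); cover(); cover("top")
go(.031,.075,np.radians(10.3)); st(); cover(); cover("top")
E
```

```text
t11.2 box [-2.874e+01 -2.000e-02  9.603e+01] F [-0.4 -0.4 -2.7] M [-0.02  0.03 -0.03] op 0.0104
scene 1000 tilt 0.173 roll -0.034 near [-78.6  96.9] far [67.9 71.3]
top 432 tilt -0.002 roll -0.005 near [-78.9  93.1] far [-19.5  93.3]
 t11.6 box [-26.49   0.13  91.72] F [ 0.5 -0.1 -1.4] M [-0.02 -0.17 -0.02] op 0.0105
scene 1633 tilt 0.179 roll -0.001 near [-77.7  97.6] far [30.2 78.1]
top 138 tilt 0.218 roll 0.012 near [-13.4  88.1] far [29.4 78.6]
```

```bash
python3 - <<'E'
from h import *
th=np.radians(10.3)
print(go(.031,.057,th,speed=.03,fl=5)); st("down"); cover()
E
```

```text
True
down t12.4 box [-2.708e+01  3.000e-02  7.459e+01] F [ 0.3 -0.6  5.2] M [0.01 0.06 0.02] op 0.0107
scene 1577 tilt 0.183 roll -0.000 near [-78.4  80.8] far [28.9 61. ]
```

```bash
python3 - <<'E'
from h import *
th=lambda xf:np.arctan((.0745-.0582)/(xf+.057))
go(.031,.0584,th(.031),speed=.02); st("raise")
for xf in(.036,.042,.048,.053):
    r=go(xf,.0582,th(xf),speed=.025,fl=8); st("%s %s"%(xf,r))
    if r: break
cover()
E
```

```text
raise t12.7 box [-2.688e+01  5.000e-02  7.618e+01] F [ 0.1  0.4 -1.6] M [-0.01 -0.1   0.01] op 0.0108
0.036 False t13.1 box [-21.83   0.    75.74] F [-0.2  0.3 -2.2] M [ 0.07 -0.15 -0.03] op 0.0104
0.042 False t13.5 box [-1.594e+01  1.000e-02  7.529e+01] F [-0.2  0.3 -1.3] M [-0.05 -0.2  -0.04] op 0.0105
0.048 False t13.8 box [-10.11   0.    74.76] F [ 0.5  0.4 -1.9] M [ 0.01 -0.11  0.05] op 0.0103
0.053 False t14.2 box [-5.190e+00  1.000e-02  7.437e+01] F [-0.5 -0.1 -1.7] M [-0.07 -0.08  0.02] op 0.0104
scene 1371 tilt 0.146 roll 0.001 near [-56.3  78.7] far [39.8 64.5]
```

```bash
python3 - <<'E'
from h import *
th=lambda xf:np.arctan((.0745-.0582)/(xf+.057))
r=go(.062,.0582,th(.058),speed=.015,fl=6); st("wall %s"%r); cover()
E
```

```text
wall True t14.7 box [ 0.35 -0.19 73.23] F [ 0.9  0.4 -1.6] M [ 0.05 -0.11 -0.02] op 0.0107
scene 1305 tilt 0.144 roll -0.001 near [-50.7  77.4] far [40.1 64.3]
```

```bash
python3 - <<'E'
from h import *
go(.0572,.0582,.141,speed=.015); st("off wall")
for d in(6,4,3,2.2,1.5):
    r=go(.0572,.0580,np.radians(d),speed=.02,fl=6); st("%s %s"%(d,r))
    if r: break
cover(); cover("top")
E
```

```text
off wall t15.0 box [-1.260e+00  2.000e-02  7.401e+01] F [-0.1 -0.2 -1.5] M [-0.04 -0.13 -0.  ] op 0.0103
6 False t15.3 box [-2.130e+00 -1.000e-02  7.184e+01] F [ 0.4 -0.5 -2.2] M [-0.01 -0.09 -0.02] op 0.0105
4 False t15.6 box [-2.350e+00  1.000e-02  6.984e+01] F [-0.2  0.3 -2.3] M [-0.01 -0.08 -0.  ] op 0.0104
3 False t15.8 box [-2.33e+00 -2.00e-02  6.87e+01] F [-0.2 -2.1 -2.1] M [-0.   -0.01  0.02] op 0.0105
2.2 False t16.1 box [-2.57  0.   67.8 ] F [-0.2  0.5 -1.8] M [ 0.04 -0.02  0.03] op 0.0105
1.5 False t16.3 box [-2.720e+00  1.000e-02  6.708e+01] F [-0.6 -1.2 -2.1] M [-0.02 -0.04 -0.  ] op 0.0099
scene 1309 tilt 0.030 roll -0.004 near [-53.3  65.5] far [40.6 62.7]
top 445 tilt 0.018 roll -0.000 near [-49.1  65.8] far [34.5 64.3]
```

```bash
python3 - <<'E'
from h import *
ctrl.hold(.4)
r=go(.0572,.0575,.01,speed=.02,fl=14); st("lvl %s"%r)
if not r: r=go(.0572,.0545,0,speed=.01,fl=10); st("press %s"%r)
ctrl.hold(.3); st(); cover(); cover("top")
E
```

```text
lvl False t17.1 box [-2.420e+00 -6.000e-02  6.624e+01] F [ 0.6 -0.3  0.7] M [ 0.03  0.02 -0.04] op 0.0106
press True t17.4 box [-2.590e+00 -6.000e-02  6.385e+01] F [-0.2  0.   5.4] M [-0.02  0.15  0.07] op 0.0106
 t17.7 box [-2.590e+00 -3.000e-02  6.384e+01] F [-0.9  0.5  5.7] M [0.04 0.12 0.01] op 0.0104
scene 1264 tilt 0.006 roll -0.004 near [-50.9  61.1] far [41.6 60.5]
top 459 tilt -0.004 roll -0.001 near [-51.3  61.5] far [26.9 61.8]
```

```bash
python3 - <<'E'
from h import *
p=ctrl.read_tcp_pos()
for a in(.25,.5,.75,.95,1.1,1.25,1.35,1.42):
    q=tcp(0,0,0,turn=a)[1]
    ctrl.move_pose(p,q); st("%.2f"%a)
    if abs(ctrl.read_torque()[2])>1.5: print("torque stop"); break
ctrl.hold(.2); cover(); 
s=ctrl.snapshot("scene"); save("turned",cv2.resize(s["frame"][150:280,200:360],None,fx=4,fy=4,interpolation=cv2.INTER_CUBIC))
E
```

```text
0.25 t18.1 box [-2.130e+00 -1.000e-02  6.409e+01] F [2.1 0.6 2.2] M [ 0.11 -0.2   0.02] op 0.0104
0.50 t18.5 box [-2.190e+00 -3.000e-02  6.402e+01] F [1.5 0.2 1.7] M [ 0.09 -0.35  0.04] op 0.0105
0.75 t18.8 box [-2.360e+00 -1.000e-02  6.401e+01] F [1.6 0.7 2.2] M [ 0.18 -0.32  0.05] op 0.0106
0.95 t19.1 box [-2.470e+00  5.000e-02  6.396e+01] F [2.2 2.5 2.2] M [ 0.23 -0.36 -0.02] op 0.0101
1.10 t19.4 box [-2.53  0.12 63.92] F [2.1 1.7 2.1] M [ 0.31 -0.33  0.02] op 0.0108
1.25 t19.7 box [-2.63  0.26 63.72] F [3.1 3.4 1.9] M [ 0.59 -0.39  0.11] op 0.0104
1.35 t19.9 box [-2.57  0.32 63.74] F [2.5 4.  1. ] M [ 0.69 -0.45  0.12] op 0.0104
1.42 t20.2 box [-2.55  0.39 63.74] F [3.1 4.4 0.9] M [ 0.73 -0.53  0.07] op 0.0101
scene 1332 tilt 0.003 roll -0.003 near [-51.1  60.8] far [41.6 60.5]
```

```bash
python3 - <<'E'
from h import *
p=ctrl.read_tcp_pos()
ctrl.move_pose(p,tcp(0,0,0,turn=1.46)[1]); st("1.46")
ctrl.grip(.035); st("open")
q=ctrl.read_ee_rot()
ctrl.move_straight(p+[0,0,.12],q,speed=.1); ctrl.move_straight(p+[-.15,.0,.2],q,speed=.2); ctrl.hold(.5); st("clear")
cover(); cover("top")
for n in("scene","top"):
    s=ctrl.snapshot(n); z=w2b(cloud(s).reshape(-1,3)); c=s["frame"].reshape(-1,3).astype(int)
    k=(abs(z[:,2]-.097)<.008)&(abs(z[:,0])<.05)&(abs(z[:,1])<.05)
    print(n,k.sum(),cv2.minAreaRect(z[k][:,:2].astype(np.float32)*1000))
    if n=="scene": save("end",cv2.resize(s["frame"][150:300,180:380],None,fx=3.5,fy=3.5,interpolation=cv2.INTER_CUBIC))
E
```

```text
1.46 t20.7 box [-2.61  0.41 63.73] F [1.8 4.1 1.6] M [ 0.62 -0.34 -0.09] op 0.0106
open t21.1 box [-2.960e+00 -1.000e-02  6.344e+01] F [-0.6  0.2  0. ] M [-0.02 -0.03  0.03] op 0.0351
clear t23.9 box [-152.38   -5.12  263.59] F [-0.3 -0.7 -0.1] M [-0.01  0.03  0.01] op 0.0348
scene 1158 tilt -0.117 roll 0.005 near [-49.3  58.2] far [68.1 72. ]
top 723 tilt -0.153 roll 0.017 near [-40.3  56.6] far [68.8 73.4]
scene 218 ((-5.521139144897461, -2.245471954345703), (14.944478034973145, 63.35062789916992), 83.52166748046875)
top 80 ((4.836433410644531, -1.676767349243164), (13.221060752868652, 43.25364303588867), 78.71926879882812)
```

View pics/end.png

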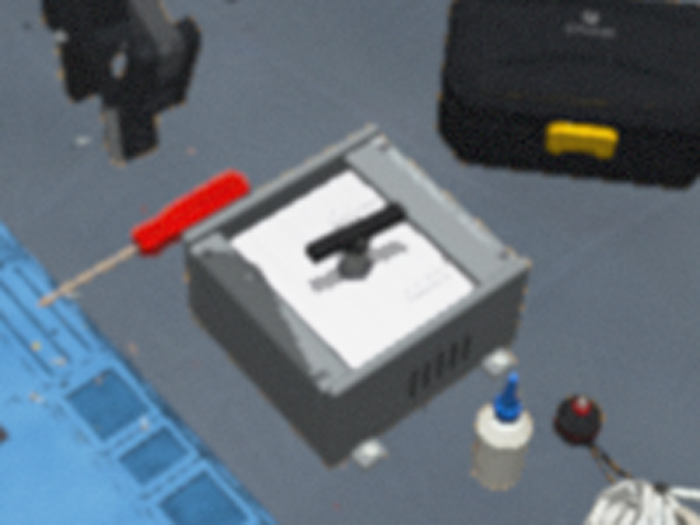

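The cover is in the recess under the lip, with the bar at (355,232) pointing towards the lip and the bystanders undisturbed. I'll check the near edge height once more, then hand in.

```bash
python3 - <<'E'
from h import *
ok=[]
for n in("scene","top"):
    s=ctrl.snapshot(n); q=w2b(cloud(s).reshape(-1,3))
    f=lambda lo,hi:np.median(q[(q[:,0]>lo)&(q[:,0]<hi)&(abs(q[:,1])<.04)&(abs(q[:,2]-.062)<.012),2])
    a,b=f(-.046,-.03),f(.02,.034); print(n,a,b); ok.append(a)
if min(ok)<.0635: print(ctrl.hand_in(),ctrl.read_t())
E
```

```text
scene 0.06076095745668669 0.061012650942216085
top 0.06137345706326802 0.061598976893171176
the job is handed in; nothing more can be done
the job is handed in; nothing more can be done
```

The cover's far edge is hooked under the lip and its near edge is flat on the gasket. The T-handle is turned to about 1.46 rad by the camera, the gripper is clear, and the job was handed in at about 24 s with no verdict shown.

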